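# Clamp the circuit board in the bench jig

### The job

Get the circuit board ready for soldering in the bench jig: with a fingertip push the board along its guide rails until it is fully home against the end stop, then push the upright handle of the toggle clamp over and down until it snaps past centre and stays locked, with its rubber tip pressing on the board. Only push: do not lift the board or pick anything up, and leave the other things on the bench where they are.

Things in the scene. Friction and masses are not known exactly. Their poses are not given: they have to be found in the camera images.
- jig: Board-holding jig, screwed to the bench (cannot move): aluminium base plate 265 x 110 x 10 mm. x axis: the way the board must slide; y across, z up. Origin at bench height on the centre line; the plate spans x = -125 to +140 mm. Two black rails along x from -76 (flared mouths) to +30 mm carry the board on ledges 18 mm above the bench, between fences 73 mm apart and 27 mm high.
- stop_face (a point): Middle of the end stop's face, 19.5 mm above the bench, at jig x = +30 mm. The stop is an aluminium bar across the jig behind the rails, 27 mm high.
- clamp_foot (a point): Foot of the steel toggle clamp, 10 mm above the bench, at jig x = +70 mm on the centre line, below the arm's pivot. The fixed base spans jig x = +52 to +126 mm, up to 45 mm high. Open, the arm stands upright between jig x = +45 and +100 mm, nothing of it above 100 mm; it swings down onto the board as the handle goes over.
- board: Loose green circuit board, 100 mm long (jig x), 70 wide, 3 thick, 50 to 100 g; small parts on top, a grey terminal strip 15 mm high (from the underside) near its rear edge. Origin: centre of its underside, x along jig x. Starts flat on the ledges, 12 to 32 mm short of the stop, its rear end out of the rails. Fully home: origin at jig x = -20 mm, front edge on the stop. Slides with under 1 N.
- board_push_edge (a point): Middle of the board's rear edge (away from the clamp), half-way up its thickness, 19.5 mm above the bench: push here towards jig +x. Behind it is free room for the fingers, down to the base plate 10 mm above the bench. When the board is home this edge is at jig x = -70 mm.
- clamp_handle (a joint): Angle (rad) between handle and link at the clamp's toggle pivot. 0: open, handle upright, leaning 12 degrees towards the board. 2.51: dead centre. 2.74: locked, handle level, pointing to jig +x. It goes over with 1 to 3 N and friction keeps it where it is left; in the last part the tip springs back off the board until dead centre is passed, then it snaps down and stays.
- handle_end (a point): End of the clamp handle, on the axis of its dark sleeve (17 mm thick, straight for 48 mm back from here; round end 8.5 mm beyond). x axis outwards along the handle; z axis out of the side to push on (faces the board when upright, up when down). Path in jig (x, z) mm, y = 0: open (75, 153), (128, 155), (148, 148), (164, 130), (171, 110), (175, 85), centre (176, 67), locked (176, 53).
- clamp_tip: Sprung rubber tip on the clamp's arm, 15 mm across, 11 mm long; origin at the centre of its lower face. Locked, it presses on the bare strip of the board, on the centre line 10 mm from the front edge, with about 18 N.
- flux_jar: Bystander: amber glass jar with a white cap, 48 mm across, 52 mm high, beside the jig; origin at the centre of its underside.
- tip_cleaner: Bystander: dark round tin with brass wool, 64 mm across, 48 mm high, beside the jig; origin at the centre of its underside.
- pen_driver: Bystander: pen-shaped screwdriver lying on the bench, 142 mm long, 13 mm thick; origin under its middle, blade along its +x.
- part_tray: Bystander: clear tray of small parts, 130 x 80 x 28 mm; origin at the centre of its underside.
Things that resemble listed ones, but are neither listed nor needed, are in the scene too. Of the things like the board, leave any that is purple or yellow; of the rest the smaller one is meant.

How it is judged:
By the outcome, as a careful person would: the job done as asked, in the order asked, and still so for the second after the job is handed in, with the robot touching nothing.
It also fails if it takes over 42 s, if anything falls off the work surface, if the arm or the gripper's body presses on something with over 40 N, if the wrist force passes 120 N, or if a joint passes its speed limit or range.

### The arm

A 7-joint arm with a two-finger parallel gripper is mounted at the origin on the work surface. World frame = base frame: x ahead of the robot, y to its left, z up, the work surface at z = 0. Lengths are in m, angles in rad, forces in N, time in s.
With the tool pointing down it reaches from about 0.4 to 0.875 m from the base axis. Payload 19.3 kg.
Tool frame: the origin (TCP) lies between the finger pads; the fingertips stand ahead of it and the grasp point (between the pads) lies 8 mm behind it (bot.tip_extent is the x of the fingertips in the tool frame, in m); x points along the fingers, y is the direction in which the jaws open and shut, and the axes are right-handed (so a half turn about x gives the same grasp; the last joint's range is limited). The gripper opens to 85 mm and grips with 20 to 120 N. Pads are 22 mm wide; open, the fingers measure 114 mm over their backs; the gripper's body (76 mm by 85 mm) begins 54 mm behind the grasp point. The pads swing forward as they close: fully open they stand 13 mm farther back than shut.
Start: joints at [-1.259, 0.521, -0.036, 1.599, 0.021, 1.021, -0.113], TCP at [0.233, 0.58, 0.242] pointing down, gripper open.
Joint ranges: [-2.91, 2.91], [-0.3, 2.13], [-1.5, 1.42], [0.17, 2.43], [-1.26, 4.41], [0.16, 1.93], [-2.52, 2.52]. Speed limits (rad/s): [1.89, 1.89, 2.39, 2.39, 3.01, 3.01, 3.01].

### API

Orientations are given as [roll, pitch, yaw] about the fixed x, y, z axes, in that order (R = Rz(yaw) Ry(pitch) Rx(roll)).
In Python, from workcell import observe, grab_frame, camera_info, bot, nets gives the robot as it stands.
- The arm moves only by the tool jog_arm, never from a script. Its argument "commands" is a list of rows, each a list of 6 numbers: the shift along the tool's x, y, z in mm, then the turn, a rotation vector about the tool's x, y, z in rad. A call has 1 to 20 rows; each row shifts and turns the pose as measured when the row begins, along the tool's axes as they then stand; what a row does not reach is not made up. A row lasts 1/10 s, in which the tool goes at most 50 mm and 8.59 degrees, less where a joint would pass 70% of its speed; a pose out of reach is approached as far as the arm can. A call is refused whole if a number of a shift passes 50 or a number of a turn 0.15, either way. A call with a gripper value outside its range is refused whole. "gripper" is the closure in counts, from 0 (fully open) to 255 (shut), set as the call begins (left out, the last holds). The fingers move at their own pace and stop on an object; "newtons" is the grip in N (left out, the last holds). Time passes only in rows, so rows that do not move let the fingers close. It gives the time, the measured TCP pose, the force and the opening at its end, in the units of the state.
- observe(): the state, without advancing time (a new reading comes with each control period).
- grab_frame(name): name is "scene" or "top" or "wrist"; returns the picture (480x640x3 uint8, red, green, blue); there is no depth.
- camera_info(name): a dict with "fov_y" (degrees; the focal length in pixels is half the picture's height over the tangent of half this angle, whatever the lens; pixels are square), "cx", "cy" (the principal point, pixels), "R" (3x3) and "t" (3): a world point X has camera coordinates R X + t; the wrist camera has in their place "tool_from_camera" (4x4, takes a point from camera to tool coordinates, whose origin is the TCP and whose axes are the tool frame's). Camera axes: x right, y down, z forward; pixel columns grow to the right and rows downward; lengths in m; the calibration is good to about 2 mm. The wrist camera is an equidistant fisheye: a pixel r from the principal point sees the ray r / f radians off the axis. A picture is of the moment at which its call begins: read the wrist's pose just before it. camera_info takes no time and is no camera call.
- bot.job_done(): hands the job in, once; it reports no verdict.
Trained networks look in the newest picture that a camera, given by its name, has taken for a name from the list of things; names that differ only in an ending like _2 or _b are one class to them, and where a whole thing is asked for, a point or a joint stands for the part that bears it (a point fixed in the world has none). Each returns a list of dicts, best first, with "p" (0 to 1); they miss things now and then, are a little off and sometimes report something else, mostly with a low value. They report only what shows in the picture. A call takes as long as a camera call. They do not tell look-alikes from the thing itself.
- nets.find_in(camera, name): "rect" ([left, top, right, bottom] in pixels, round what is visible of it).
- nets.silhouettes(camera, name): "mask" (480x640 bool, what is visible of it) and "rect" ([left, top, right, bottom] in pixels, round what is visible of it).
- nets.pinpoint(camera, name): "location" ([column, row] in pixels: a listed point, or the origin of a listed thing).
The state is a dict: "clock": time; "qpos": joint angles; "qd": joint speeds; "joint_efforts": joint torques, N m; "position": TCP position; "tool_rot": TCP orientation; "force": force on the tool from outside, world axes, zero at the start; "moment": the same for the moment, N m; "grip_width": finger opening in m.
Only numpy, scipy, OpenCV 4.12 (cv2) and the standard library are available. Lean on these libraries where they do the work, as an engineer would, in place of code of your own. Each camera call takes 0.05 s, during which the arm holds its last target.

## Working session

There is one attempt and no reset: what is moved stays moved. The work goes in short steps, Python scripts to look and compute and a tool call to move; the robot and the scene stay as the last step left them, time stands still between calls to the robot, and variables do not carry over. Pictures are saved under pics/ and viewed, and the job is handed in when it is done.

Besides the shell and the picture viewer there is one more tool, called after "Request:" as a command line: name --pt "numbers of a row" for each row, then --argument value for the rest. jog_arm: Moves the arm, as the interface text tells. Its arguments: {"type":"object","properties":{"commands":{"type":"array","items":{"type":"array","items":{"type":"number"}}},"gripper":{"type":"number"},"newtons":{"type":"number"}},"required":["commands"]}

```bash
ls; mkdir -p pics
python3 - <<'E'
from workcell import observe, grab_frame, camera_info, bot, nets
import cv2
s=observe();print(s, bot.tip_extent)
for n in ["scene","top","wrist"]:
    im=grab_frame(n);cv2.imwrite(f"pics/{n}0.png",im[:,:,::-1])
    print(n,camera_info(n))
    if n!="wrist":
        for k in ["board_push_edge","stop_face","clamp_foot","handle_end","board","jig"]:
            print(k,[(round(d['p'],2),[round(float(v)) for v in d['location']]) for d in nets.pinpoint(n,k)][:4])
print(observe()['clock'])
E
```

```text
pics
{'clock': 0.0, 'qpos': array([-1.2592433 ,  0.52199431, -0.03630789,  1.60001309,  0.02123748,
        1.02112287, -0.11281258]), 'qd': array([-0.00042176,  0.00087994, -0.00024709,  0.0001499 , -0.0007178 ,
       -0.00095614,  0.00049649]), 'joint_efforts': array([-1.70594376e-03, -9.27103400e+01,  1.97887748e+00, -3.69923759e+01,
        1.77088729e-02,  8.21120484e-03, -3.31246054e-05]), 'position': array([0.23277216, 0.57967528, 0.24173642]), 'tool_rot': array([-1.46193441,  1.56964423, -1.84370722]), 'force': array([ 0.04680819, -0.00356135, -0.14870825]), 'moment': array([0.01130536, 0.0605015 , 0.01133479]), 'grip_width': 0.08551262840045087} 0.011
scene {'fov_y': 53.996145652360454, 'cx': 313.8107112222707, 'cy': 244.9343258848671, 'R': array([[ 0.31746487,  0.94820504,  0.01110249],
       [ 0.75814515, -0.24676422, -0.60359204],
       [-0.56958932,  0.20003657, -0.79721602]]), 't': array([-0.14151294, -0.38242103,  1.29594292])}
board_push_edge [(0.75, [232, 328]), (0.7, [170, 246]), (0.67, [334, 265]), (0.58, [433, 338])]
stop_face [(0.92, [389, 251])]
clamp_foot [(
[... 505 characters left out ...]
), (0.79, [368, 296]), (0.74, [390, 219])]
stop_face [(0.84, [216, 245])]
clamp_foot [(0.74, [197, 248])]
handle_end [(0.76, [174, 233])]
board [(0.87, [434, 301]), (0.78, [344, 297]), (0.76, [252, 248]), (0.61, [353, 208])]
jig [(0.73, [232, 248])]
wrist {'fov_y': 65.70646984690485, 'cx': 319.3073719746228, 'cy': 243.746370358564, 'tool_from_camera': array([[ 1.88143863e-03, -2.84025397e-01,  9.58814911e-01,
        -1.31611485e-01],
       [ 9.99998017e-01, -9.19129984e-05, -1.98947733e-03,
        -9.23705985e-04],
       [ 6.53189641e-04,  9.58816753e-01,  2.84024661e-01,
        -7.25029374e-02],
       [ 0.00000000e+00,  0.00000000e+00,  0.00000000e+00,
         1.00000000e+00]])}
0.75
```

View pics/scene0.png

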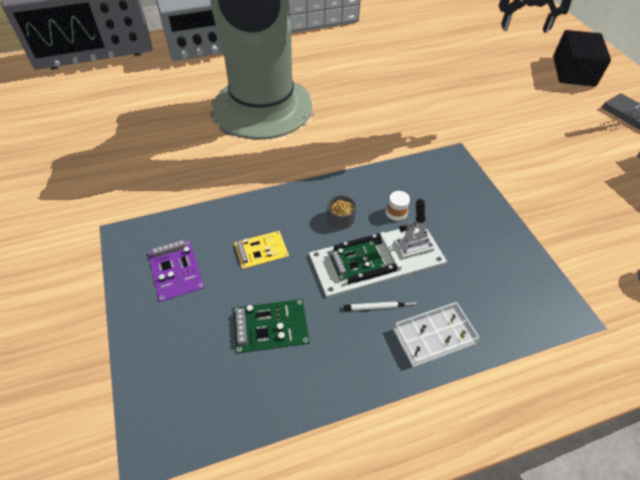

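View pics/top0.png

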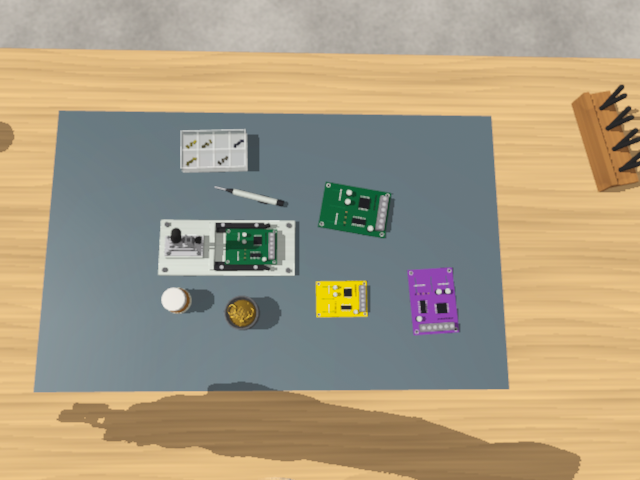

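View pics/wrist0.png

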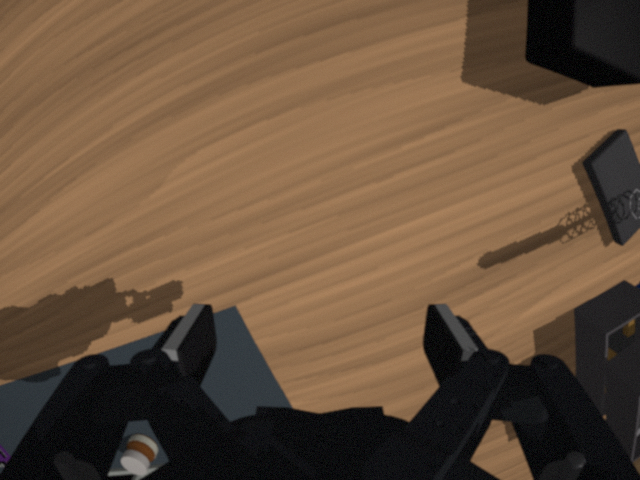

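```bash
cat > h.py <<'E'
import numpy as np
from workcell import camera_info
def cam(n):
    c=camera_info(n); return 240/np.tan(np.radians(c['fov_y'])/2),c['cx'],c['cy'],np.array(c['R']),np.array(c['t'])
def onz(n,px,z):
    f,cx,cy,R,t=cam(n); d=R.T@np.array([(px[0]-cx)/f,(px[1]-cy)/f,1]); C=-R.T@t
    return C+d*(z-C[2])/d[2]
def tri(ps):
    A=[];b=[]
    for n,px in ps:
        f,cx,cy,R,t=cam(n); d=R.T@np.array([(px[0]-cx)/f,(px[1]-cy)/f,1]); d/=np.linalg.norm(d);C=-R.T@t
        P=np.eye(3)-np.outer(d,d);A.append(P);b.append(P@C)
    return np.linalg.lstsq(np.vstack(A),np.hstack(b),rcond=None)[0]
def proj(n,X):
    f,cx,cy,R,t=cam(n); p=R@np.array(X)+t; return np.array([f*p[0]/p[2]+cx,f*p[1]/p[2]+cy])
E
python3 - <<'E'
from h import *
from workcell import nets
import cv2
np.set_printoptions(precision=4,suppress=True)
R={}
for k,z in [("board_push_edge",.0195),("stop_face",.0195),("clamp_foot",.01),("board",.018),("jig",0),("flux_jar",0),("tip_cleaner",0),("pen_driver",0),("part_tray",0),("handle_end",.153)]:
    for n in ("top","scene"):
        for d in nets.pinpoint(n,k)[:4]:
            w=onz(n,d['location'],z); R.setdefault(k,[]).append(w)
            print(k,n,round(d['p'],2),w)
im=cv2.imread('pics/top0.png')
hsv=cv2.cvtColor(im,cv2.COLOR_BGR2HSV)
m=((hsv[...,1]<40)&(hsv[...,2]>150)).astype(np.uint8)
m[:, :150]=0;m[:200]=0;m[285:]=0;m[:,305:]=0
m=cv2.morphologyEx(m,cv2.MORPH_CLOSE,np.ones((3,3)))
pts=cv2.findNonZero(m);r=cv2.minAreaRect(pts);print(r)
for p in cv2.boxPoints(r): print(p,onz("top",p,.01))
cv2.imwrite('pics/jigtop.png',cv2.resize(im[200:300,140:310],None,fx=4.5,fy=4.5,interpolation=cv2.INTER_CUBIC))
E
```

```text
board_push_edge top 0.88 [ 0.5796 -0.0006  0.0195]
board_push_edge top 0.79 [ 0.4778 -0.1791  0.0195]
board_push_edge top 0.74 [ 0.6301 -0.2265  0.0195]
board_push_edge scene 0.75 [ 0.6466 -0.2272  0.0195]
board_push_edge scene 0.7 [ 0.4229 -0.3081  0.0195]
board_push_edge scene 0.67 [ 0.5733 -0.      0.0195]
board_push_edge scene 0.58 [0.7808 0.116  0.0195]
stop_face top 0.84 [0.5763 0.1166 0.0195]
stop_face scene 0.92 [0.5767 0.1209 0.0195]
clamp_foot top 0.74 [0.573  0.1542 0.01  ]
clamp_foot scene 0.85 [0.5714 0.162  0.01  ]
board top 0.87 [ 0.4683 -0.3075  0.018 ]
board top 0.78 [ 0.475  -0.1322  0.018 ]
board top 0.76 [0.5715 0.0462 0.018 ]
board top 0.61 [ 0.6518 -0.1535  0.018 ]
board scene 0.93 [0.5752 0.0567 0.018 ]
board scene 0.73 [ 0.6623 -0.1577  0.018 ]
board scene 0.71 [ 0.4898 -0.1349  0.018 ]
board scene 0.64 [ 0.484  -0.3018  0.018 ]
jig top 0.73 [0.573  0.0873 0.    ]
jig scene 0.63 [0.5659 0.0903 0.    ]
jig scene 0.48 [0.4549 0.0508 0.    ]
flux_jar top 0.85 [0.4658 0.1908 0.    ]
flux_jar scene 0.92 [0.4617 0.1975 0.    ]
tip_cleaner top 0.56 [0.4534 0.0619 0.    ]
tip_cleaner scene 0.62 [0.4589 0.0557 0.    ]
pen_driver top 0.9 [0.6844 0.0487 0.    ]
pen_driver scene 0.83 [0.6803 0.0506 0.    ]
part_tray top 0.57 [0.7772 0.1219 0.    ]
part_tray scene 0.72 [0.7761 0.1295 0.    ]
handle_end top 0.76 [0.5732 0.1665 0.153 ]
handle_end scene 0.83 [0.5767 0.1671 0.153 ]
((225.49998474121094, 237.5), (74.99998474121094, 136.99996948242188), 90.0)
[157. 200.] [0.6686 0.237  0.01  ]
[294. 200.] [ 0.6706 -0.0353  0.01  ]
[294. 275.] [ 0.5191 -0.0361  0.01  ]
[157. 275.] [0.5186 0.2293 0.01  ]
```

View pics/jigtop.png

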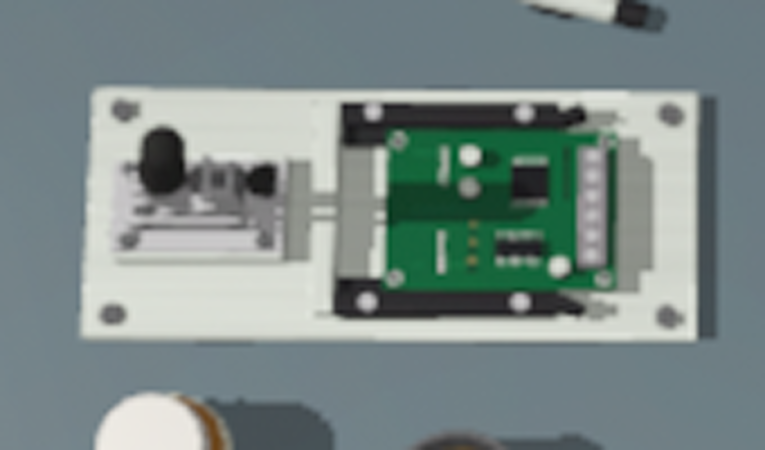

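Run:
```python
from h import *
np.set_printoptions(precision=4,suppress=True)
q=[(92,88),(697,92),(697,341),(80,337)]
c=[onz("top",(140+a/4.5-.4,200+b/4.5-.4),.01)[:2] for a,b in q]
print(np.array(c)); 
loc=np.array([[140,55],[-125,55],[-125,-55],[140,-55]])/1e3
# jig y: jig x ~ world +y => jig y ~ world -x ; so top in image (larger world x) = jig -y
loc[:,1]*=-1
from scipy.optimize import least_squares
def T(p,l): 
    co,s=np.cos(p[2]),np.sin(p[2]); return np.c_[p[0]+co*l[:,0]-s*l[:,1],p[1]+s*l[:,0]+co*l[:,1]]
r=least_squares(lambda p:(T(p,loc)-c).ravel(),[.57,.09,1.57]);print(r.x,r.fun.reshape(-1,2))
print(T(r.x,np.array([[.03,0],[.07,0],[.075,0],[-.07,0]])))
e=[onz("top",(140+a/4.5-.4,200+b/4.5-.4),.0195) for a,b in [(617,140),(617,290),(387,130),(387,290)]];print(np.array(e))
f,cx,cy,R,t=cam("top");print(-R.T@t)
```

```text
[[ 0.6296  0.2291]
 [ 0.6294 -0.0365]
 [ 0.5184 -0.037 ]
 [ 0.5196  0.2287]]
[0.5742 0.0886 1.569 ] [[-0.0001 -0.0006]
 [-0.0003 -0.0001]
 [ 0.0006  0.0007]
 [-0.0002 -0.    ]]
[[0.5743 0.1186]
 [0.5744 0.1586]
 [0.5744 0.1636]
 [0.5741 0.0186]]
[[ 0.6055 -0.0017  0.0195]
 [ 0.5394 -0.0024  0.0195]
 [ 0.6095  0.0984  0.0195]
 [ 0.5391  0.0964  0.0195]]
[ 0.3977 -0.0428  1.0338]
```

```bash
cat >> h.py <<'E'
from scipy.spatial.transform import Rotation as Ro
def tool():
    from workcell import observe
    s=observe(); return s,np.array(s['position']),Ro.from_euler('xyz',s['tool_rot']).as_matrix()
def go(target, Rt=None):
    "shift in tool mm and rotvec in tool axes"
    s,p,R=tool(); sh=R.T@(np.array(target)-p)*1e3
    rv=Ro.from_matrix(R.T@Rt).as_rotvec() if Rt is not None else None
    return sh,rv
E
python3 - <<'E'
from h import *
np.set_printoptions(precision=4,suppress=True)
s,p,R=tool();print(R,s['clock'])
for Z in ([0,1,0],[0,-1,0],[1,0,0],[-1,0,0]):
    x=np.array([0,0,-1.]);Rt=np.c_[x,np.cross(Z,x),Z]; print(Z,*go([.574,-.06,.25],Rt))
E
```

```text
[[-0.      0.3726  0.928 ]
 [-0.0001  0.928  -0.3726]
 [-1.     -0.0001  0.    ]] 1.75
[0, 1, 0] [  -7.6787 -466.7592  555.0102] [-1.9526 -0.0001  0.0001]
[0, -1, 0] [  -7.6787 -466.7592  555.0102] [1.1889 0.0001 0.0001]
[1, 0, 0] [  -7.6787 -466.7592  555.0102] [-0.3818  0.      0.0001]
[-1, 0, 0] [  -7.6787 -466.7592  555.0102] [ 2.7597  0.0001 -0.    ]
```

Run:
```python
from h import *
v=np.array([0,-466.8,555])/16
print([[0]+[int(round(a)) for a in Ro.from_rotvec([-i*.0743,0,0]).apply(v)[1:]]+[.074,0,0] for i in range(16)])
```

```text
[[0, -29, 35, 0.074, 0, 0], [0, -27, 37, 0.074, 0, 0], [0, -24, 39, 0.074, 0, 0], [0, -21, 40, 0.074, 0, 0], [0, -18, 42, 0.074, 0, 0], [0, -15, 43, 0.074, 0, 0], [0, -11, 44, 0.074, 0, 0], [0, -8, 45, 0.074, 0, 0], [0, -5, 45, 0.074, 0, 0], [0, -1, 45, 0.074, 0, 0], [0, 2, 45, 0.074, 0, 0], [0, 5, 45, 0.074, 0, 0], [0, 9, 44, 0.074, 0, 0], [0, 12, 44, 0.074, 0, 0], [0, 15, 43, 0.074, 0, 0], [0, 18, 41, 0.074, 0, 0]]
```

Request:
jog_arm --pt "0 -29 35 0.074 0 0" --pt "0 -27 37 0.074 0 0" --pt "0 -24 39 0.074 0 0" --pt "0 -21 40 0.074 0 0" --pt "0 -18 42 0.074 0 0" --pt "0 -15 43 0.074 0 0" --pt "0 -11 44 0.074 0 0" --pt "0 -8 45 0.074 0 0" --pt "0 -5 45 0.074 0 0" --pt "0 -1 45 0.074 0 0" --pt "0 2 45 0.074 0 0" --pt "0 5 45 0.074 0 0" --pt "0 9 44 0.074 0 0" --pt "0 12 44 0.074 0 0" --pt "0 15 43 0.074 0 0" --pt "0 18 41 0.074 0 0" --gripper 255

```text
clock: 3.35
position: [0.573, -0.0855, 0.242]
tool_rot: [2.612, 1.563, 1.01]
force: [0.3, 0.6, 0.8]
grip_width: 0.0
```

Run:
```python
from h import *
np.set_printoptions(precision=4,suppress=True)
Z=[0,-1,0];x=np.array([0,0,-1.]);Rt=np.c_[x,np.cross(Z,x),Z]; s,p,R=tool();print(p,R,s['clock'],s['qpos'],*go([.574,-.05,.0255],Rt))
```

```text
[ 0.573  -0.0855  0.242 ] [[ 0.0044  0.9995 -0.031 ]
 [ 0.0069 -0.031  -0.9995]
 [-1.      0.0041 -0.0071]] 3.35 [-0.2515  0.4799  0.4266  1.744  -0.2436  0.9657  0.2404] [216.72    -1.0268 -33.9736] [-0.031  -0.007  -0.0042]
```

Request:
jog_arm --pt "45 0 -10 -0.031 -0.007 -0.004" --pt "45 0 -10 0 0 0" --pt "45 0 -10 0 0 0" --pt "40 0 -8 0 0 0" --pt "25 0 0 0 0 0" --pt "5 0 0 0 0 0"

```text
clock: 3.95
position: [0.5783, -0.055, 0.0315]
tool_rot: [1.12, 1.563, -0.463]
force: [-0.4, -0.0, 0.5]
grip_width: -0.0
```

Run:
```python
from h import *
from workcell import grab_frame
import cv2
np.set_printoptions(precision=4,suppress=True)
Z=[0,-1,0];x=np.array([0,0,-1.]);Rt=np.c_[x,np.cross(Z,x),Z]; s,p,R=tool();print(p,s['clock'],s['force'],*go([.574,-.03,.0255],Rt))
cv2.imwrite('pics/w1.png',grab_frame('wrist')[:,:,::-1])
```

```text
[ 0.5783 -0.055   0.0315] 3.95 [-0.436  -0.0095  0.4634] [  5.8377  -4.6125 -24.9784] [-0.0118  0.0035 -0.0072]
```

View pics/w1.png

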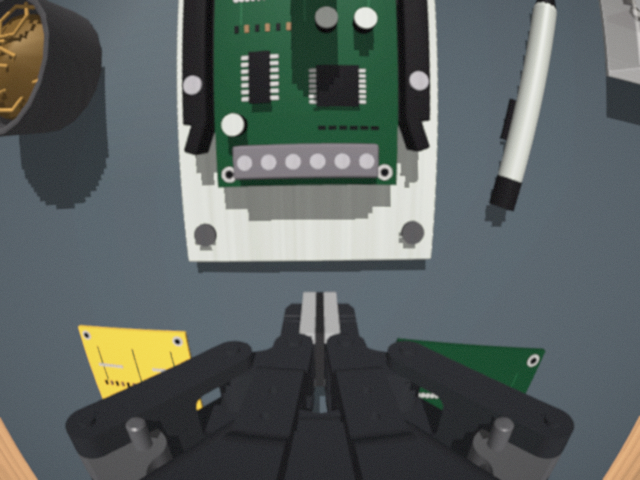

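Request:
jog_arm --pt "5 -4 -8 -0.012 0.003 -0.007" --pt "2 0 -10 0 0 0" --pt "0 0 -10 0 0 0" --pt "0 0 -8 0 0 0" --pt "0 0 0 0 0 0"

```text
clock: 4.5
position: [0.5771, -0.0151, 0.0294]
tool_rot: [1.688, 1.564, 0.119]
force: [0.3, 0.4, -0.4]
grip_width: 0.0001
```

Run:
```python
from h import *
from workcell import grab_frame
import cv2
np.set_printoptions(precision=4,suppress=True)
Z=[0,-1,0];x=np.array([0,0,-1.]);Rt=np.c_[x,np.cross(Z,x),Z]; s,p,R=tool();print(p,s['clock'],s['force'],*go([.574,.0076,.0255],Rt))
cv2.imwrite('pics/w2.png',grab_frame('wrist')[:,:,::-1])
```

```text
[ 0.5771 -0.0151  0.0294] 4.5 [ 0.2809  0.3579 -0.3697] [  3.9221  -3.0576 -22.6591] [ 0.0019 -0.0008 -0.0066]
```

View pics/w2.png

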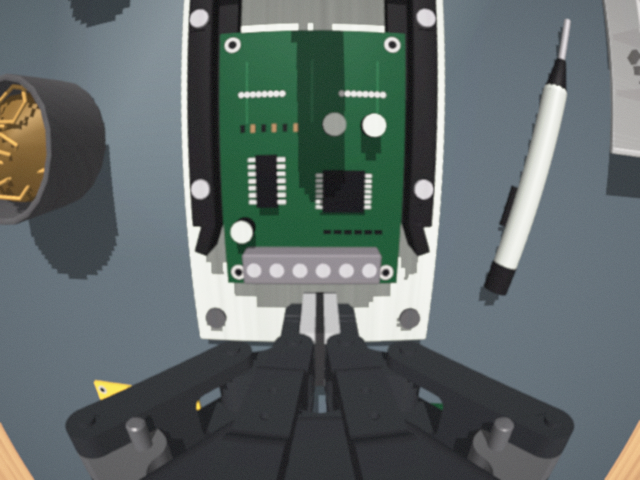

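Request:
jog_arm --pt "4 -3 0 0 0 -0.007" --pt "1 -1 -2 0 0 0" --pt "0 0 -4 0 0 0" --pt "0 0 -4 0 0 0" --pt "0 0 -4 0 0 0"

```text
clock: 5.05
position: [0.573, -0.0029, 0.0245]
tool_rot: [-0.146, 1.57, -1.717]
force: [1.1, -1.8, 1.9]
grip_width: 0.0001
```

Request:
jog_arm --pt "0 0 -4 0 0 0" --pt "0 0 -2 0 0 0"

```text
clock: 5.25
position: [0.5731, 0.0039, 0.0246]
tool_rot: [0.083, 1.57, -1.488]
force: [0.2, -1.0, 0.5]
grip_width: 0.0001
```

Run:
```python
from h import *
from workcell import grab_frame
import cv2
np.set_printoptions(precision=4,suppress=True)
Z=[0,-1,0];x=np.array([0,0,-1.]);Rt=np.c_[x,np.cross(Z,x),Z]; s,p,R=tool();print(p,s['clock'],s['force'],*go([.574,.0076,.0255],Rt))
cv2.imwrite('pics/w3.png',grab_frame('wrist')[:,:,::-1])
```

```text
[0.5731 0.0039 0.0246] 5.25 [ 0.2346 -1.0498  0.4756] [-0.943   0.9328 -3.7137] [-0.0008  0.0008 -0.0001]
```

View pics/w3.png

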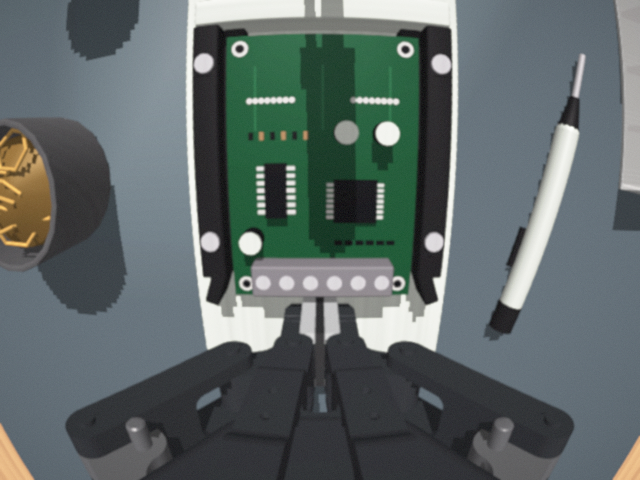

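Request:
jog_arm --pt "0 1 -2 0 0 0" --pt "0 0 -1 0 0 0"

```text
clock: 5.5
position: [0.5741, 0.0075, 0.0245]
tool_rot: [-0.019, 1.57, -1.59]
force: [1.2, -0.5, 0.1]
grip_width: -0.0002
```

Request:
jog_arm --pt "0 0 -1 0 0 0" --pt "0 0 -1 0 0 0"

```text
clock: 5.7
position: [0.574, 0.0081, 0.0245]
tool_rot: [-0.043, 1.569, -1.616]
force: [-0.5, -8.5, 1.4]
grip_width: -0.0002
```

Request:
jog_arm --pt "0 0 -1 0 0 0"

```text
clock: 5.8
position: [0.5739, 0.0081, 0.0245]
tool_rot: [-0.067, 1.567, -1.64]
force: [-0.8, -6.2, 1.0]
grip_width: 0.0001
```

Run:
```python
from h import *
from workcell import grab_frame
import cv2
s,p,R=tool();print(p,s['force'])
cv2.imwrite('pics/w4.png',cv2.resize(grab_frame('wrist')[0:330,150:500,::-1],None,fx=1.8,fy=1.8))
```

```text
[0.57386995 0.00810382 0.02454964] [-0.75698453 -6.19685331  0.99559621]
```

View pics/w4.png

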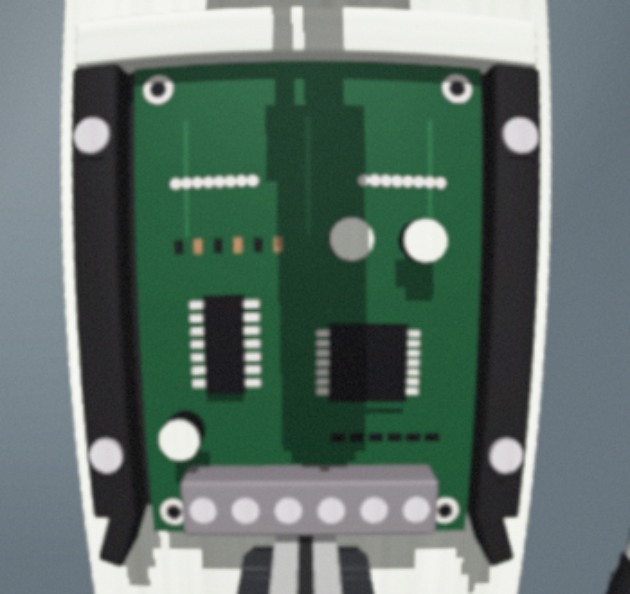

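Request:
jog_arm --pt "0 0 12 0 0 0" --pt "-20 0 10 0 0 0" --pt "-45 0 0 0 0 0" --pt "-45 0 0 0 0 0" --pt "-15 0 -10 0 0 0" --pt "0 0 -20 0 0 0"

```text
clock: 6.45
position: [0.573, 0.0093, 0.1536]
tool_rot: [-0.475, 1.565, -2.055]
force: [0.2, 0.7, -0.2]
grip_width: 0.0
```

Run:
```python
from h import *
from workcell import grab_frame,nets
import cv2
np.set_printoptions(precision=4,suppress=True)
Z=[0,-1,0];x=np.array([0,0,-1.]);Rt=np.c_[x,np.cross(Z,x),Z]; s,p,R=tool();print(p,s['clock'],s['force'],*go([.574,.13,.143],Rt))
cv2.imwrite('pics/s5.png',cv2.resize(grab_frame('scene')[150:350,250:500,::-1],None,fx=3,fy=3))
cv2.imwrite('pics/w5.png',grab_frame('wrist')[:,:,::-1])
d=nets.pinpoint("scene","handle_end");print([(q['p'],q['location'],onz("scene",q['location'],.153)) for q in d])
```

```text
[0.573  0.0093 0.1536] 6.45 [ 0.2018  0.6818 -0.1984] [  10.0228   -0.0789 -120.7893] [-0.0089  0.0048  0.0025]
[(0.67, [420.4, 205.0], array([0.581 , 0.1618, 0.153 ])), (0.43, [344.8, 264.4], array([ 0.663 , -0.0196,  0.153 ]))]
```

View pics/s5.png

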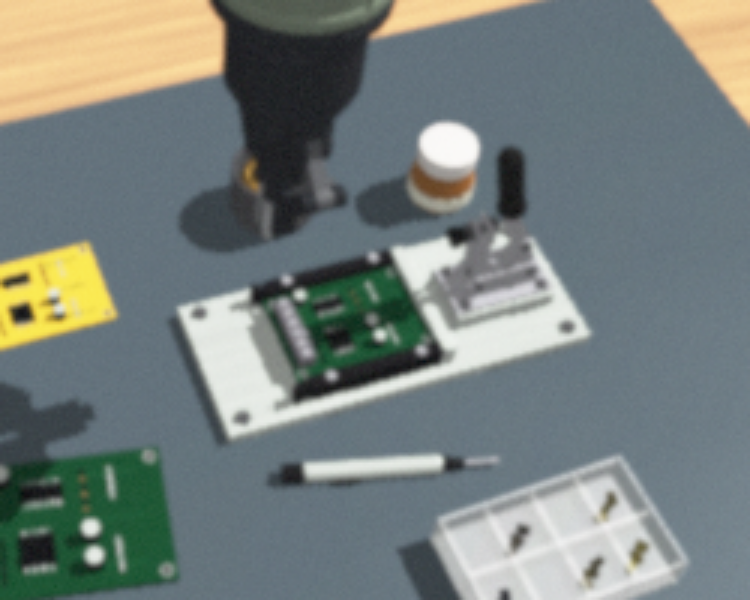

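View pics/w5.png

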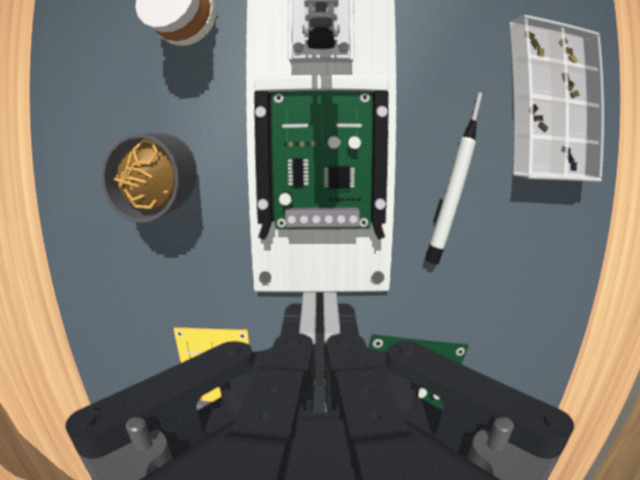

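Board is home against the stop, with nothing else moved; the handle still stands upright. Next I approach the handle.

Request:
jog_arm --pt "2 1 -40 -0.009 0.005 0.002" --pt "4 0 -40 0 0 0" --pt "4 0 -30 0 0 0" --pt "0 0 -5 0 0 0"

```text
clock: 7.0
position: [0.5732, 0.1238, 0.1394]
tool_rot: [-1.259, 1.566, -2.832]
force: [1.3, -0.6, 0.5]
grip_width: -0.0002
```

Run:
```python
from h import *
from workcell import grab_frame
import cv2
np.set_printoptions(precision=4,suppress=True)
Z=[0,-1,0];x=np.array([0,0,-1.]);Rt=np.c_[x,np.cross(Z,x),Z]; s,p,R=tool();print(p,s['clock'],s['force'],*go([.5744,.144,.143],Rt))
cv2.imwrite('pics/w6.png',grab_frame('wrist')[:,:,::-1])
```

```text
[0.5732 0.1238 0.1394] 7.0 [ 1.2575 -0.6366  0.4555] [ -3.6172   1.146  -20.1789] [-0.0022  0.0016  0.005 ]
```

View pics/w6.png

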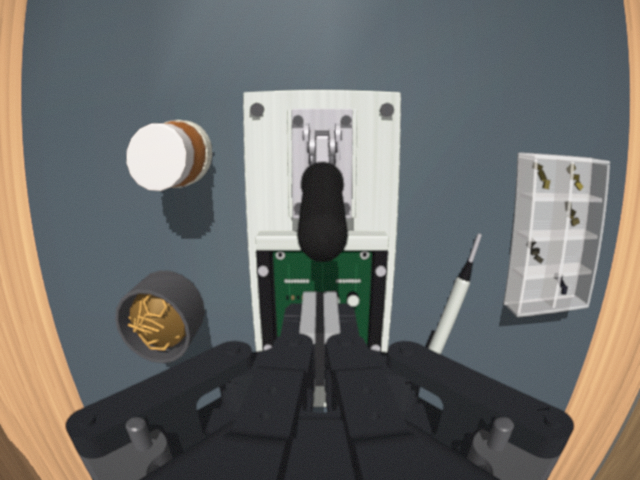

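Request:
jog_arm --pt "-3 1 -10 0 0 0.004" --pt "-1 0 -8 0 0 0" --pt "0 0 -8 0 0 0" --pt "0 0 -8 0 0 0" --pt "0 0 -8 0 0 0" --pt "0 0 -8 0 0 0"

```text
clock: 7.65
position: [0.5756, 0.1704, 0.1439]
tool_rot: [-0.088, 1.567, -1.669]
force: [-0.5, -0.8, -0.3]
grip_width: -0.0002
```

Run:
```python
from h import *
from workcell import grab_frame
import cv2
np.set_printoptions(precision=4,suppress=True)
Z=[0,-1,0];x=np.array([0,0,-1.]);Rt=np.c_[x,np.cross(Z,x),Z]; s,p,R=tool();print(p,s['clock'],s['force'],*go([.5744,.1907,.143],Rt))
cv2.imwrite('pics/w7.png',grab_frame('wrist')[:,:,::-1])
```

```text
[0.5756 0.1704 0.1439] 7.65 [-0.516  -0.7655 -0.3222] [  0.8449  -1.3682 -20.27  ] [-0.0096  0.0042  0.0004]
```

View pics/w7.png

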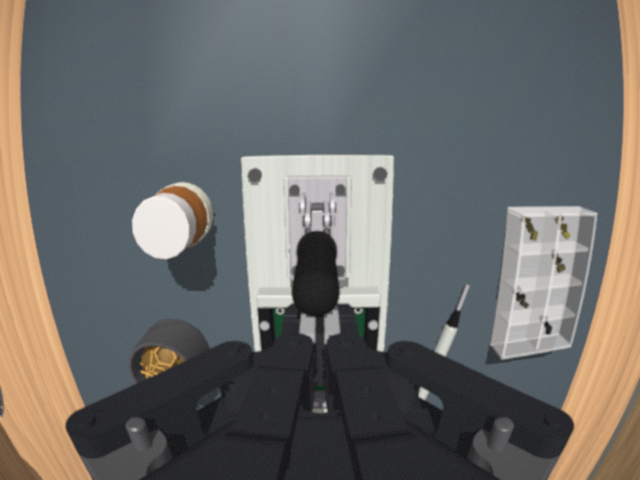

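Request:
jog_arm --pt "1 -1 -8 -0.009 0.004 0" --pt "0 0 -8 0 0 0" --pt "0 0 -8 0 0 0" --pt "0 0 -8 0 0 0"

```text
clock: 8.1
position: [0.5743, 0.2061, 0.1427]
tool_rot: [-2.339, 1.57, 2.374]
force: [0.1, -0.2, 0.2]
grip_width: 0.0001
```

Run:
```python
from h import *
from workcell import grab_frame
import cv2
np.set_printoptions(precision=4,suppress=True)
Z=[0,-1,0];x=np.array([0,0,-1.]);Rt=np.c_[x,np.cross(Z,x),Z]; s,p,R=tool();print(p,s['clock'],s['force'],*go([.5744,.222,.133],Rt))
cv2.imwrite('pics/w8.png',grab_frame('wrist')[:,:,::-1])
cv2.imwrite('pics/s8.png',cv2.resize(grab_frame('scene')[150:300,330:500,::-1],None,fx=4,fy=4))
```

```text
[0.5743 0.2061 0.1427] 8.1 [ 0.0634 -0.2153  0.1722] [  9.678    0.0781 -15.9373] [ 0.0011 -0.0006  0.0006]
```

View pics/w8.png

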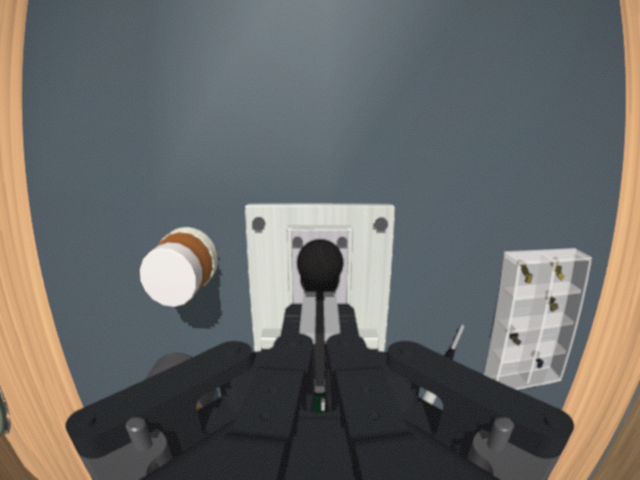

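View pics/s8.png

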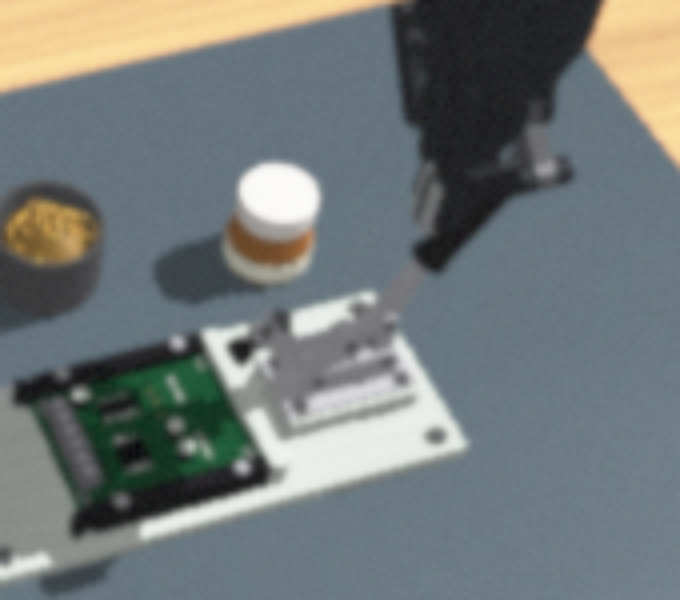

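Request:
jog_arm --pt "2 0 -5 0 0 0" --pt "4 0 -5 0 0 0" --pt "5 0 -4 0 0 0" --pt "6 0 -2 0 0 0"

```text
clock: 8.6
position: [0.5745, 0.2235, 0.1249]
tool_rot: [2.941, 1.57, 1.372]
force: [1.1, 1.2, 0.5]
grip_width: -0.0001
```

Run:
```python
from h import *
from workcell import grab_frame
import cv2
np.set_printoptions(precision=4,suppress=True)
Z=[0,-1,0];x=np.array([0,0,-1.]);Rt=np.c_[x,np.cross(Z,x),Z]; s,p,R=tool();print(p,s['clock'],s['force'],*go([.5744,.2285,.117],Rt))
cv2.imwrite('pics/s9.png',cv2.resize(grab_frame('scene')[150:300,330:500,::-1],None,fx=4,fy=4))
```

```text
[0.5745 0.2235 0.1249] 8.6 [1.075  1.2259 0.5379] [ 7.8937 -0.1059 -4.9817] [ 0.0018 -0.001  -0.0002]
```

View pics/s9.png

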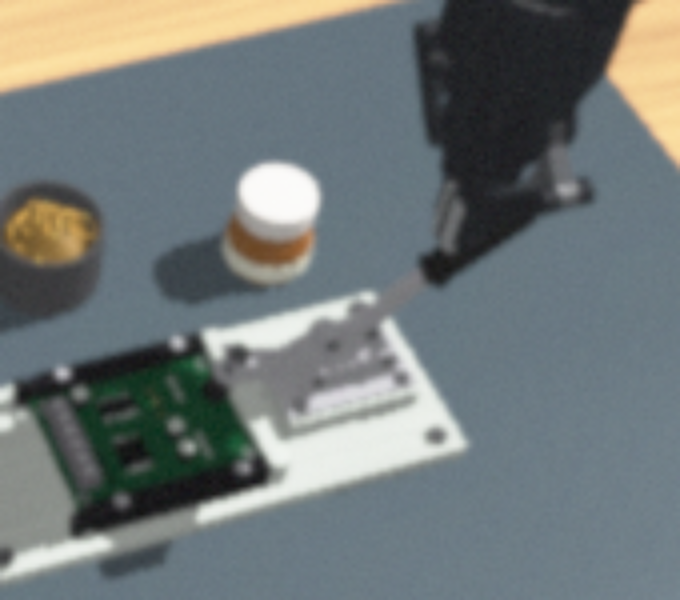

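Request:
jog_arm --pt "5 0 -3 0 0 0" --pt "6 0 -2 0 0 0" --pt "6 0 -1 0 0 0" --pt "6 0 -1 0 0 0"

```text
clock: 9.05
position: [0.5741, 0.2308, 0.0989]
tool_rot: [-2.053, 1.57, 2.661]
force: [0.2, 1.4, 2.2]
grip_width: 0.0
```

Run:
```python
from h import *
from workcell import grab_frame
import cv2
np.set_printoptions(precision=4,suppress=True)
Z=[0,-1,0];x=np.array([0,0,-1.]);Rt=np.c_[x,np.cross(Z,x),Z]; s,p,R=tool();print(p,s['clock'],s['force'],*go([.5744,.234,.072],Rt))
cv2.imwrite('pics/s10.png',cv2.resize(grab_frame('scene')[150:300,330:500,::-1],None,fx=4,fy=4))
```

```text
[0.5741 0.2308 0.0989] 9.05 [0.1919 1.3599 2.1587] [26.926   0.2862 -3.148 ] [ 0.0015 -0.0004  0.0008]
```

View pics/s10.png

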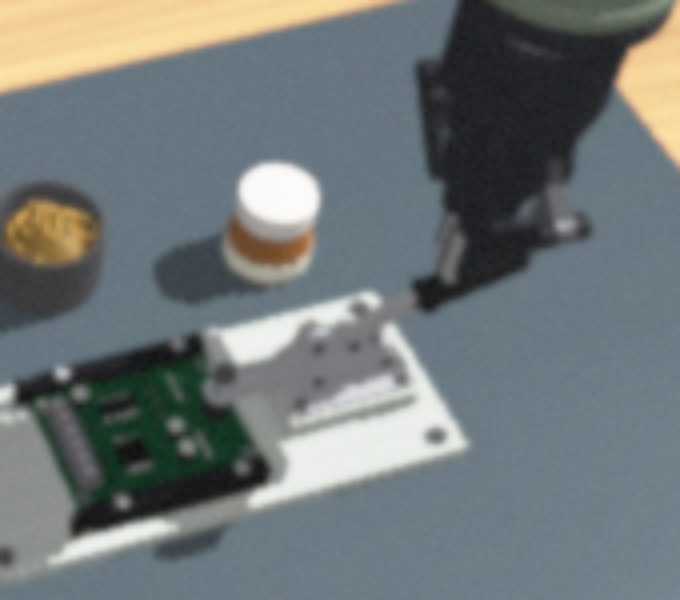

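Request:
jog_arm --pt "6 0 -1 0 0 0" --pt "6 0 -1 0 0 0" --pt "5 0 0 0 0 0" --pt "3 0 0 0 0 0"

```text
clock: 9.5
position: [0.5737, 0.233, 0.0763]
tool_rot: [-1.612, 1.569, 3.102]
force: [0.1, 0.1, -0.2]
grip_width: 0.0001
```

Request:
jog_arm --pt "3 0 0 0 0 0" --pt "2 0 0 0 0 0"

```text
clock: 9.7
position: [0.5742, 0.2331, 0.0713]
tool_rot: [-2.144, 1.57, 2.57]
force: [-4.1, 0.7, 23.8]
grip_width: -0.0001
```

Request:
jog_arm --pt "-8 0 0 0 0 0" --pt "-40 0 0 0 0 0" --pt "-45 0 0 0 0 0" --pt "-45 0 20 0 0 0" --pt "0 0 40 0 0 0" --pt "0 0 40 0 0 0" --pt "0 0 0 0 0 0"

```text
clock: 10.4
position: [0.5747, 0.1301, 0.2156]
tool_rot: [1.691, 1.57, 0.123]
force: [-0.2, -0.1, -0.6]
grip_width: 0.0001
```

Run:
```python
from h import *
from workcell import grab_frame,nets
import cv2
np.set_printoptions(precision=4,suppress=True)
s,p,R=tool();print(p,s['clock'],s['force'])
cv2.imwrite('pics/s11.png',cv2.resize(grab_frame('scene')[150:300,300:490,::-1],None,fx=4,fy=4))
cv2.imwrite('pics/w11.png',grab_frame('wrist')[:,:,::-1])
c=lambda a:np.array([.5742-.00179*0,.0886,0])+a
for k,X in [("handle_end",[.5742,.0886+.176,.053]),("clamp_tip",[.5742,.0886+.02,.021])]:
    print(k,proj("scene",X),[(q['p'],q['location']) for q in nets.pinpoint("scene",k)])
```

```text
[0.5747 0.1301 0.2156] 10.4 [-0.1743 -0.1264 -0.6498]
handle_end [454.3563 223.5931] [(0.68, [454.0, 225.6]), (0.68, [391.6, 251.3]), (0.26, [340.1, 222.5])]
clamp_tip [383.4565 251.4314] [(0.27, [389.8, 250.3])]
```

View pics/s11.png

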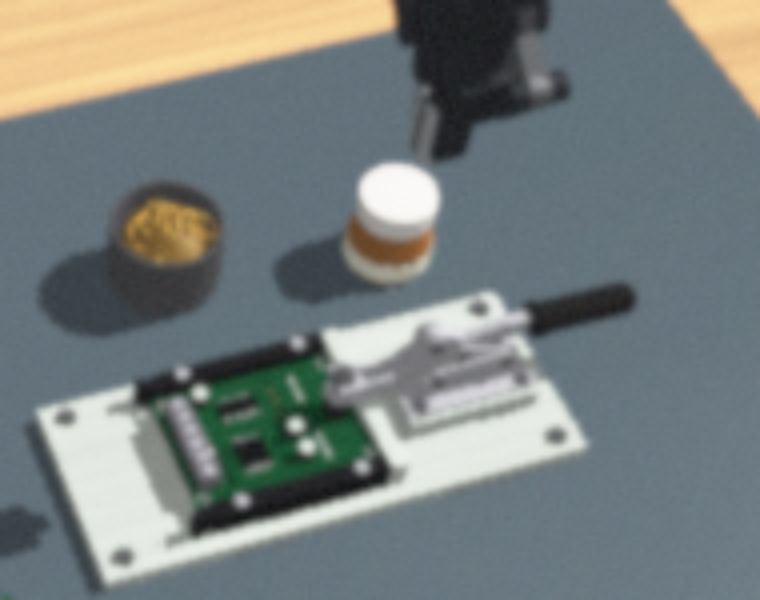

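View pics/w11.png

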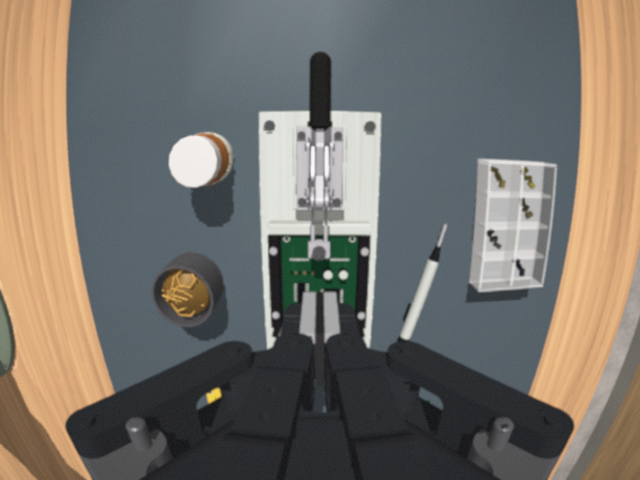

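Run:
```python
from h import *
from workcell import grab_frame,bot
import cv2
cv2.imwrite('pics/t12.png',cv2.resize(grab_frame('top')[190:330,130:330,::-1],None,fx=4,fy=4))
```

View pics/t12.png

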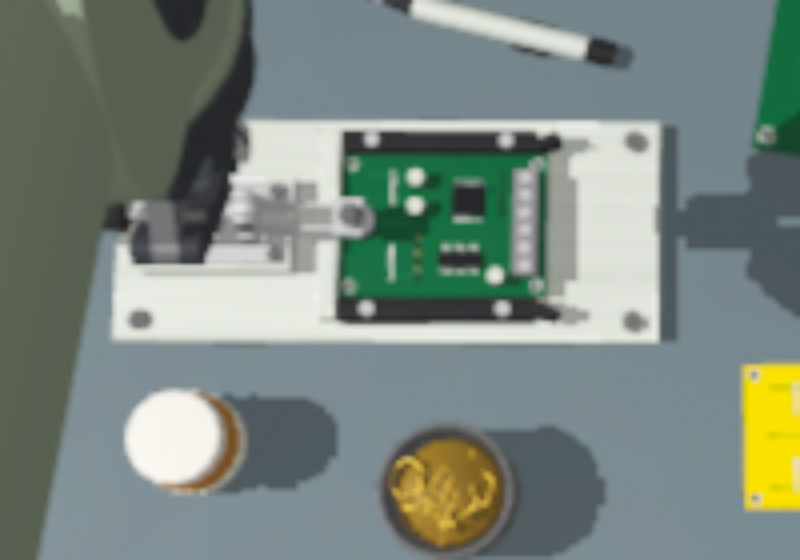

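The top view shows the board's front edge against the stop (no gap, crop column 340), the clamp tip on the board at (352,215), and the jar, tin and pen where they were.

```bash
python3 -c "
from workcell import bot,observe
print(bot.job_done(), observe()['clock'])"
```

```text
the job is handed in; nothing more can be done
the job is handed in; nothing more can be done
```

The board is home against the end stop and the toggle clamp is locked, with its tip on the board. I handed the job in at about 10.5 s, with the gripper clear of everything.

- **Board:** I pushed the rear edge with the closed fingertips, about 20 mm, until the stop resisted with 6–8 N. The top camera view afterwards shows no gap between board and stop.
- **Clamp:** I pushed the handle over and down until it came up firm. The highest force reading was 24 N, at a fingertip height of about 60 mm.
- **Lock check:** After I backed off, the handle stayed level. Its end showed at pixel (454, 226) in the scene picture, against (454, 224) predicted for locked and, by my rough estimate, about row 219 for dead centre.
- **Other things on the bench:** I did not touch them. In the last pictures the jar, tin, pen and tray look unmoved, judged by eye.
- **Weak check:** The network found the clamp tip with only 0.27 confidence, about 6 pixels from the predicted spot. I relied on the top and wrist pictures for the tip instead; I did not measure its pressing force.

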